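Set the tube reader's filter lever to the third click

TASK

Set the tube reader to its third filter by feel, with a fingertip: push the filter lever on top of the reader all the way back to its home stop, the end of its slot nearest the sample tube, then slide it out, away from the tube, counting the clicks, and leave it resting in the third click. Do not run past the third click, only push the lever, gently and without pinching it, and leave the sample tubes, the rack and the bottle as they are.

Things in the scene. Friction and masses are not known exactly. Their poses are not given: they have to be found in the camera images.
- reader: white plastic bench instrument fixed to the table, 160 mm (its x) x 300 mm (its y) x 80 mm high; origin: centre of its underside, z up. Flat top at z 80 mm: sample well with a tube at x 0, y +115 mm; lever slot along y at x 0. Lever centre: y +25 mm at home, moving to -y as it slides out, y -55 mm at the far end. Nothing else stands on the top.
- lever_top (a point): centre of the top face of the filter lever, 115 mm above the table. The lever is an upright plain steel tab: 26 mm wide across the slot (reader x), 10 mm thick along the slot (reader y), its underside 1 mm and its top 35 mm above the reader's top.
- filter_lever (a joint): lever travel in m: 0 at the home stop by the tube, growing towards the reader's -y; hard stops at 0 and 0.080. Home is a rest place; five clicks follow, every 0.016 (third: 0.048). A spring detent holds the lever in each; pushing over the hump half way between two takes 5 to 9 N (it varies); 1 mm or more past the hump it snaps into the next by itself. Starts at click 1 or 2 or between.
- tube_in_reader: a clear screw-cap sample tube, 16 mm in diameter, with a plain 18.4 mm wide cap, 90 mm tall overall, 18 g; origin at the centre of its round foot, z up along the tube. It stands loosely in the reader's well, foot 25 mm and cap top 115 mm above the table. A bystander.
- rack: a white plastic tube rack fixed to the table, a block 160 x 100 mm and 50 mm high with 15 holes; origin at the centre of its underside, long side along its x. A bystander.
- rack_tube_a: a clear screw-cap sample tube, 16 mm in diameter, with a plain 18.4 mm wide cap, 90 mm tall overall, 18 g; origin at the centre of its round foot, z up along the tube. It stands in a hole of the rack. A bystander.
- rack_tube_b: a clear screw-cap sample tube, 16 mm in diameter, with a plain 18.4 mm wide cap, 90 mm tall overall, 18 g; origin at the centre of its round foot, z up along the tube. It stands in another hole of the rack. A bystander.
- reagent_bottle: a closed round amber bottle, 64 mm in diameter and 120 mm tall, 0.3 kg, standing on the table; origin at the centre of its foot. A bystander.

How it is judged:
On the way, in this order (a step that is already met when the one before it is completed fails the run):
1. the lever is pushed back to its home stop (value of joint filter_lever below 0.003 m), for 0.2 s.
2. the lever is slid out into the third click (value of joint filter_lever between 0.044 and 0.052 m), for 0.2 s.
At the end, for the whole second after the job is handed in: the lever rests in the third click (48 mm from home, within 3.5 mm), having first been at its home stop; the tube still stands in the reader's well and the bottle stands upright (value of joint filter_lever between 0.0445 and 0.0515 m and velocity of joint filter_lever between -0.005 and 0.005 m/s and z of tube_in_reader in the frame of reader below 0.03 m and angle between tube_in_reader's own z axis and vertical below 0.15 rad and angle between reagent_bottle's own z axis and vertical below 0.1 rad); the robot touches nothing.
It fails at once if the lever ran past the third click into the fourth (value of joint filter_lever above 0.056 m).
It fails at once if the lever or the reader was pushed or pinched with more than 35 N (contact force between any of the arm, the fingers and reader above 35 N).
It fails at once if a sample tube was moved or lifted (distance of any of tube_in_reader, rack_tube_a, rack_tube_b from where it was at the start of the episode above 0.012 m).
It fails at once if the bottle was moved or lifted (distance of reagent_bottle from where it was at the start of the episode above 0.015 m).
It fails at once if the rack was pushed hard (contact force between any of the arm, the fingers and rack above 10 N).
It also fails if it takes over 64 s, if anything falls off the work surface, if the arm or the gripper's body presses on something with over 40 N, if the wrist force passes 120 N, or if a joint passes its speed limit or range.

ROBOT

A 6-joint arm with a two-finger parallel gripper is mounted at the origin on the work surface. World frame = base frame: x ahead of the robot, y to its left, z up, the work surface at z = 0. Lengths are in m, angles in rad, forces in N, time in s.
With the tool pointing down it reaches from about 0.225 to 0.875 m from the base axis. Payload 3.4 kg.
Tool frame: the origin (TCP) lies at the very end of the fingers, on their centre line; the grasp point (between the pads) lies 19 mm behind it; z points along the fingers, y is the direction in which the jaws open and shut (so a half turn about z gives the same grasp; the last joint's range is limited). The gripper opens to 85 mm and grips with 20 to 120 N. Pads are 22 mm wide; open, the fingers measure 114 mm over their backs; the gripper's body (76 mm by 85 mm) begins 54 mm behind the grasp point. The pads swing forward as they close: fully open they stand 13 mm farther back than shut.
Start: joints at [-1.458, 0.276, 1.505, -0, 1.361, -0.121], TCP at [0.133, -0.559, 0.231] pointing down, gripper open.
Joint ranges: [-2.89, 2.89], [-0.75, 2.08], [0.22, 2.7], [-1.18, 4.32], [0.11, 2.71], [-2.7, 2.7]. Speed limits (rad/s): [2.57, 2.57, 3.14, 3.14, 3.14, 3.14].

INTERFACE

Orientations are given as a unit quaternion [w, x, y, z].
In Python, from rig import get_state, get_image, camera_model, sign_off gives the robot as it stands. The module is installed in compiled form; this text tells all that it offers.
- The arm moves only by the tool drive_tool, never from a script. Its argument "motion" is text: rows parted by semicolons, each of 7 numbers parted by spaces: the turn, a rotation vector about the tool's x, y, z in degrees, then the shift along the tool's x, y, z in m, then the opening in per cent of the stroke, from 0 (shut) to 100 (fully open). In form: wx wy wz tx ty tz hand; .... A call has 1 to 12 rows; each row shifts and turns the pose as measured when the row begins, along the tool's axes as they then stand; what a row does not reach is not made up. A row lasts 1/8 s, in which the tool goes at most 62.5 mm and 10.7 degrees, less where a joint would pass 70% of its speed; a pose out of reach is approached as far as the arm can. A call is refused whole if a number of a shift passes 0.0625 or a number of a turn 10.7, either way. A call with a gripper value outside its range is refused whole. The fingers move at their own pace and stop on an object; "newtons" is the grip in N (left out, the last holds). Time passes only in rows, so rows that do not move let the fingers close. It gives the time, the measured TCP pose, the force and the opening at its end, in the units of the state.
- get_state(): the state, without advancing time (a new reading comes with each control period).
- get_image(name): name is "side" or "top" or "wrist"; returns (picture, depth): 384x512x3 uint8, red, green, blue; 384x512 float32, m along the optical axis (not along the pixel's ray), 0 where there is no reading.
- camera_model(name): a dict with "camera_matrix" (3x3 intrinsics, pixels), "D" ([k1, k2, p1, p2, k3] as OpenCV has them; the pictures are not rectified), "cam_to_world" (4x4, takes a point from camera to world coordinates); the wrist camera has in their place "T_tool_cam" (4x4, takes a point from camera to tool coordinates, whose origin is the TCP and whose axes are the flange's). Camera axes: x right, y up, looking along -z (the intrinsics and any distortion apply to the point x, -y, -z); pixel columns grow to the right and rows downward; lengths in m; the calibration is good to about 2 mm. A picture is of the moment at which its call begins: read the wrist's pose just before it. camera_model takes no time and is no camera call.
- sign_off(): hands the job in, once; it reports no verdict.
The state is a dict: "clock": time; "qpos": joint angles; "qd": joint speeds; "effort": joint torques, N m; "position": TCP position; "ee_rot": TCP orientation; "contact_force": force on the tool from outside, world axes, zero at the start; "moment": the same for the moment, N m; "width": finger opening in m.
Only numpy, scipy, OpenCV 4.12 (cv2) and the standard library are available. Lean on these libraries where they do the work, as an engineer would, in place of code of your own. Each camera call takes 0.05 s, during which the arm holds its last target.

## Working session

There is one attempt and no reset: what is moved stays moved. The work goes in short steps, Python scripts to look and compute and a tool call to move; the robot and the scene stay as the last step left them, time stands still between calls to the robot, and variables do not carry over. Pictures are saved under pics/ and viewed, and the job is handed in when it is done.

Besides the shell and the picture viewer there is one more tool, called after "Emit:" as name(argument=value, ...) on one line, values as JSON. drive_tool: Moves the arm, as the interface text tells. Its arguments: {"type":"object","properties":{"motion":{"type":"string"},"newtons":{"type":"number"}},"required":["motion"]}

```bash
mkdir -p pics
python3 - <<'E'
from rig import *
import cv2,numpy as np
s=get_state();print(s)
for n in("top","side","wrist"):
    m=camera_model(n);print(n,{k:np.round(np.array(v),4).tolist() for k,v in m.items() if k!='name'})
    im,d=get_image(n);cv2.imwrite(f"pics/{n}0.png",im[:,:,::-1]);np.save(f"pics/{n}0.npy",d)
E
```

```text
{'clock': 0.0, 'qpos': array([-1.45801335e+00,  2.76582277e-01,  1.50612025e+00,  3.05350298e-05,
        1.36069043e+00, -1.21008235e-01]), 'qd': array([ 0.00078573,  0.00139558, -0.00069752,  0.00104318, -0.00118629,
       -0.0007316 ]), 'effort': array([ 1.43044883e-03, -4.16765392e+01, -2.45804179e+01, -6.49171470e-04,
        1.09070868e-02, -7.00884897e-06]), 'position': array([ 0.13315069, -0.55883791,  0.23045209]), 'ee_rot': array([-9.00082436e-04,  9.93175456e-01,  1.16626341e-01,  1.86307466e-05]), 'contact_force': array([-0.27363385,  0.1205574 , -0.30702508]), 'moment': array([ 0.00264999, -0.00812459,  0.02765628]), 'width': 0.08533865148632032}
top {'camera_matrix': [[363.0009, 0.0, 258.547], [0.0, 363.0009, 185.822], [0.0, 0.0, 1.0]], 'D': [-0.101, 0.0, 0.0, 0.0, 0.0], 'cam_to_world': [[-0.0495, 0.9757, -0.2135, 0.2091], [-0.9988, -0.0479, 0.0125, 0.0209], [0.002, 0.2139, 0.9769, 1.1888], [0.0, 0.0, 0.0, 1.0]]}
side {'camera_matrix': [[353.5096, 0.0, 256.8241], [0.0, 353.5096, 195.5765], [0.0, 0.0, 1.0]], 'D': [0.0185, 0.0, 0.0, 0.0, 0.0], 'cam_to_world': [[-0.6956, 0.3637, -0.6196, -0.166], [-0.7182, -0.3712, 0.5885, 0.6242], [-0.016, 0.8544, 0.5194, 0.6122], [0.0, 0.0, 0.0, 1.0]]}
wrist {'camera_matrix': [[305.935, 0.0, 258.4866], [0.0, 305.935, 191.9825], [0.0, 0.0, 1.0]], 'D': [-0.0632, 0.0, 0.0, 0.0, 0.0], 'T_tool_cam': [[0.0005, 0.9607, 0.2775, 0.0708], [1.0, -0.0004, -0.0005, 0.0006], [-0.0004, 0.2775, -0.9607, -0.1424], [0.0, 0.0, 0.0, 1.0]]}
```

View pics/top0.png

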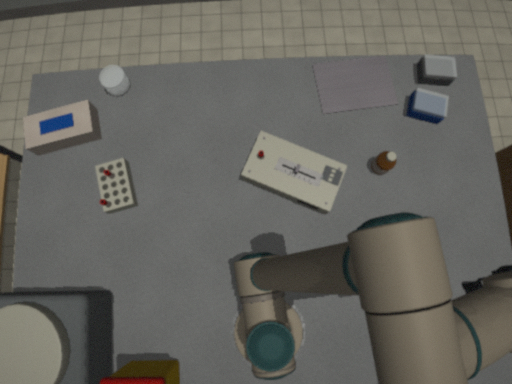

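View pics/side0.png

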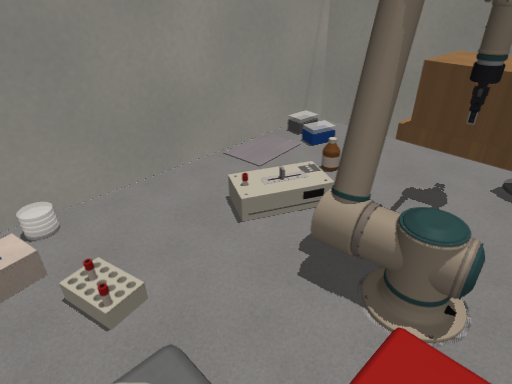

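The top view shows the reader at about (294,171), with its red tube cap at (261,155), the lever near (295,171) and the bottle at (385,161). The side view shows the same layout. Next I'll measure them.

```bash
cat > h.py <<'E'
from rig import *
import cv2,numpy as np
from scipy.spatial.transform import Rotation as R
def T_of(name,s=None):
    m=camera_model(name)
    if name!='wrist': return np.array(m['camera_matrix']),np.array(m['D']),np.array(m['cam_to_world'])
    T=np.eye(4);q=s['ee_rot'];T[:3,:3]=R.from_quat([q[1],q[2],q[3],q[0]]).as_matrix();T[:3,3]=s['position']
    return np.array(m['camera_matrix']),np.array(m['D']),T@np.array(m['T_tool_cam'])
def ray(name,uv,s=None):
    K,D,T=T_of(name,s)
    p=cv2.undistortPoints(np.array(uv,float).reshape(-1,1,2),K,D).reshape(-1,2)
    d=np.c_[p[:,0],-p[:,1],-np.ones(len(p))]@T[:3,:3].T
    return T[:3,3],d
def plane(name,uv,z,s=None):
    o,d=ray(name,uv,s); return o+d*((z-o[2])/d[:,2])[:,None]
def project(name,P,s=None):
    K,D,T=T_of(name,s); P=np.atleast_2d(P)
    c=(P-T[:3,3])@T[:3,:3]; c=c*[1,-1,-1]
    return cv2.projectPoints(c,np.zeros(3),np.zeros(3),K,D)[0].reshape(-1,2)
E
python3 - <<'E'
from h import *
im=cv2.imread('pics/top0.png')
hsv=cv2.cvtColor(im,cv2.COLOR_BGR2HSV)
red=cv2.inRange(hsv,(0,120,50),(8,255,255))|cv2.inRange(hsv,(172,120,50),(180,255,255))
n,l,st,c=cv2.connectedComponentsWithStats(red)
for i in range(1,n):
    if 10<st[i,4]<300: print('red',c[i],st[i,4],plane('top',[c[i]],.113))
x=im[120:220,230:360]
cv2.imwrite('pics/topz.png',cv2.resize(x,None,fx=6,fy=6,interpolation=cv2.INTER_CUBIC))
m=cv2.inRange(hsv,(10,15,120),(35,90,255))
m[:, :232]=0;m[:125]=0;m[215:]=0;m[:,355:]=0
m=cv2.morphologyEx(m,cv2.MORPH_CLOSE,np.ones((5,5)))
cs,_=cv2.findContours(m,cv2.RETR_EXTERNAL,cv2.CHAIN_APPROX_NONE)
cc=max(cs,key=cv2.contourArea); P=plane('top',cc.reshape(-1,2),.08)
r=cv2.minAreaRect((P[:,:2]*1000).astype(np.float32));print(r,cv2.contourArea(cc)); print(cv2.boxPoints(r))
y=cv2.imread('pics/side0.png')[150:225,220:350]
cv2.imwrite('pics/sidez.png',cv2.resize(y,None,fx=6,fy=6,interpolation=cv2.INTER_CUBIC))
E
```

```text
red [260.5 153.5] 20 [[ 0.54627578 -0.00398067  0.113     ]]
red [106.57692308 172.11538462] 26 [[0.511107   0.47772534 0.113     ]]
red [103.03846154 201.92307692] 26 [[0.41719869 0.48507685 0.113     ]]
((499.42626953125, -108.870849609375), (303.83636474609375, 162.80909729003906), 64.04960632324219) 4570.5
[[ 359.7512    -209.84958  ]
 [ 506.14474   -281.09366  ]
 [ 639.1013      -7.8921204]
 [ 492.7078      63.35196  ]]
```

View pics/topz.png

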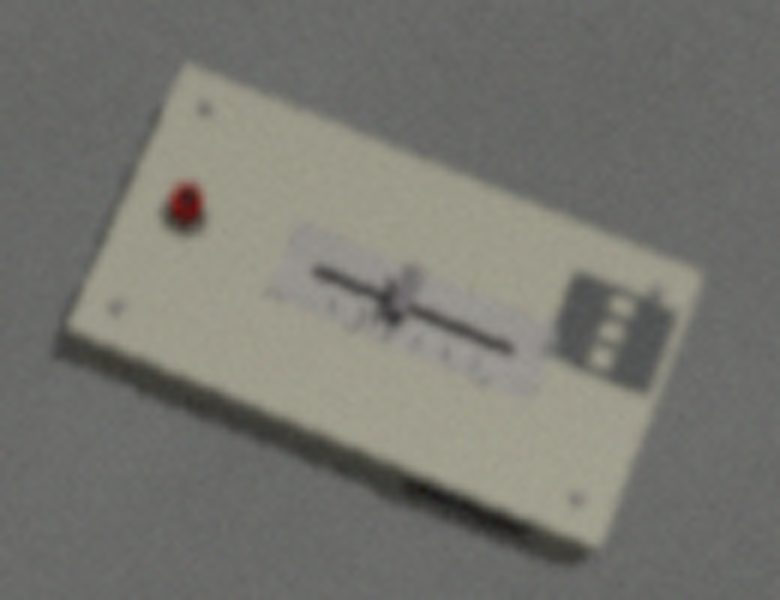

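View pics/sidez.png

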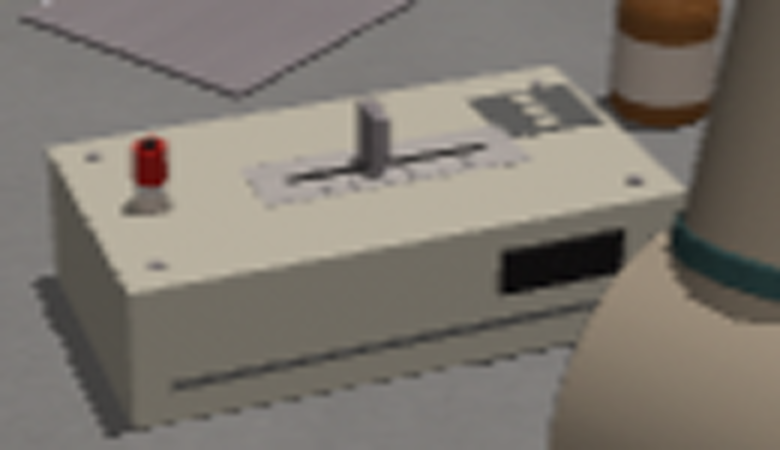

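The reader measures 304 x 163 mm against the given 300 x 160. Its centre is at about (0.499, -0.109), with its +y axis at about 64°. That places the tube within 3 mm of its measured cap. I'll move above it, tool x along the slot and fingers shut.

Emit:
drive_tool(motion="0 0 0 0.043 -0.032 -0.003 0; 0 0 0 0.043 -0.032 -0.003 0; 0 0 0 0.043 -0.032 -0.003 0; 0 0 0 0.043 -0.032 -0.003 0; 0 0 0 0.043 -0.032 -0.003 0; 0 0 0 0.043 -0.032 -0.003 0; 0 0 0 0.043 -0.032 -0.003 0; 0 0 0 0.043 -0.032 -0.003 0; 0 0 0 0.043 -0.032 -0.003 0; 0 0 0 0.043 -0.032 -0.003 0", newtons=20)

```text
clock: 1.4
position: [0.4859, -0.1392, 0.2595]
ee_rot: [-0.001, 0.994, 0.112, 0.0]
contact_force: [0.8, -1.3, 0.2]
width: -0.0001
```

Emit:
drive_tool(motion="0 0 -10 0 0 0 0; 0 0 -10 0 0 0 0; 0 0 -10 0 0 0 0; 0 0 -10 0 0 0 0; 0 0 -10 0 0 0 0; 0 0 0 0 0 0 0; 0 0 0 0 0 0 0")

```text
clock: 2.28
position: [0.4876, -0.1338, 0.2574]
ee_rot: [-0.003, 0.844, 0.536, 0.0]
contact_force: [-0.3, 0.3, -0.3]
width: 0.0002
```

```bash
cat > look.py <<'E'
from h import *
import sys
tag=sys.argv[1]
s=get_state()
M=R.from_quat(np.roll(s['ee_rot'],-1)).as_matrix()
print(s['clock'],s['position'].round(4),'xaxis deg',np.degrees(np.arctan2(M[1,0],M[0,0])).round(2),'tilt',M[:,2].round(3),s['contact_force'].round(2),s['width'])
for n in sys.argv[2:]:
    s=get_state();im,d=get_image(n);np.savez(f'pics/{n}{tag}.npz',d=d,position=s['position'],ee_rot=s['ee_rot'])
    cv2.imwrite(f'pics/{n}{tag}.png',im[:,:,::-1])
E
python3 look.py 1 wrist
```

```text
2.275 [ 0.4876 -0.1338  0.2574] xaxis deg 64.8 tilt [-0.003  0.005 -1.   ] [-0.29  0.27 -0.28] 0.000245077401888265
```

View pics/wrist1.png

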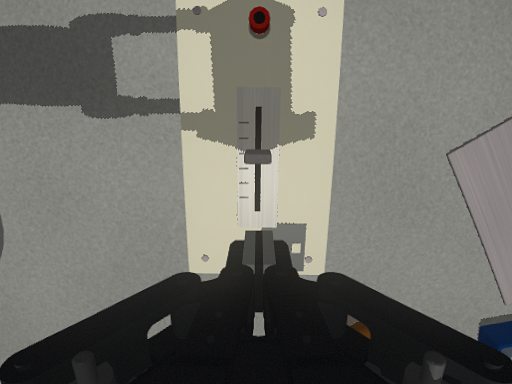

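The wrist view shows the red cap at (259,19), the slot from (258,107) to (258,211), and the lever top at about (258,155). The bottle lies hidden behind the fingers. I'll convert these pixels to world points.

Run:
```python
from h import *
z=np.load('pics/wrist1.npz');s={'position':z['position'],'ee_rot':z['ee_rot']}
print('cap',plane('wrist',[[259,19]],.115,s),'slot',plane('wrist',[[258.5,107],[257.5,211]],.08,s))
im=cv2.imread('pics/wrist1.png')
d=z['d']; print('depth lever',d[148:166,258].round(3))
x=im[90:225,215:300];cv2.imwrite('pics/wz1.png',cv2.resize(x,None,fx=5,fy=4.4,interpolation=cv2.INTER_CUBIC)[:600])
# screws: 4 corners
edges=plane('wrist',[[177,60],[342,60],[187,240],[327,240],[258,151],[258,157],[258,163]],.08,s);print(edges)
L=plane('wrist',[[245,155],[271,155],[258,151],[258,160]],.115,s);print('lever',L)
print(im[145:170,258].mean(1))
```

```text
cap [[ 0.54801369 -0.00613715  0.115     ]] slot [[ 0.51625958 -0.07225943  0.08      ]
 [ 0.4678835  -0.17260052  0.08      ]]
depth lever [0.32  0.318 0.314 0.305 0.301 0.292 0.288 0.287 0.288 0.287 0.289 0.289
 0.287 0.289 0.288 0.29  0.324 0.325]
[[ 0.46298612  0.00309566  0.08      ]
 [ 0.6098221  -0.0660105   0.08      ]
 [ 0.37961814 -0.17030349  0.08      ]
 [ 0.52484209 -0.23807578  0.08      ]
 [ 0.49673875 -0.11256703  0.08      ]
 [ 0.49403604 -0.11831215  0.08      ]
 [ 0.49130616 -0.12411498  0.08      ]]
lever [[ 0.48648791 -0.10629865  0.115     ]
 [ 0.50855893 -0.11664759  0.115     ]
 [ 0.49912659 -0.10807241  0.115     ]
 [ 0.49550683 -0.11576689  0.115     ]]
[42.66666667 45.66666667 44.         43.         60.         70.66666667
 69.66666667 70.66666667 71.         81.33333333 90.66666667 93.33333333
 91.33333333 88.33333333 88.         88.33333333 88.33333333 87.33333333
 77.33333333 61.66666667 54.33333333 55.         55.         57.66666667
 54.66666667]
```

View pics/wz1.png

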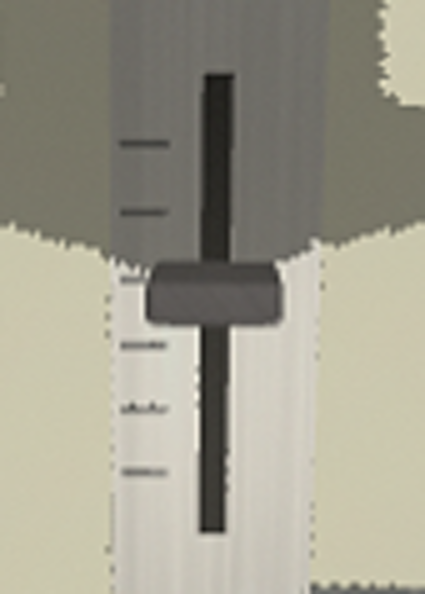

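Two independent checks place the reader: the slot centre gives an origin of (0.4986, -0.1089) with the axis at 64.25°, and the cap agrees within 1 mm. The lever top is at reader y of about -6 to -7, so it sits at click 2. The TCP is at reader (1, -27) mm. I'll go down on the outer side of the lever, at y of about -42.

Emit:
drive_tool(motion="0 0 0 -0.015 0.001 0 0; 0 0 0 0 0 0.04 0; 0 0 0 0 0 0.04 0; 0 0 0 0 0 0.04 0; 0 0 0 0 0 0.02 0; 0 0 0 0 0 0 0; 0 0 0 0 0 0 0")

```text
clock: 3.2
position: [0.4817, -0.1543, 0.1156]
ee_rot: [0.0, 0.846, 0.533, 0.0]
contact_force: [-0.6, 0.1, 0.8]
width: -0.0001
```

```bash
cat > rd.py <<'E'
from h import *
s=get_state();th=np.radians(64.25);u=np.array([np.cos(th),np.sin(th)]);v=np.array([u[1],-u[0]])
r=s['position'][:2]-[.4986,-.1089];f=s['contact_force']
print('t',s['clock'],'reader x,y mm',(1000*r@v).round(1),(1000*r@u).round(1),'z',(1000*s['position'][2]).round(1),'Fy',(f[:2]@u).round(2),'Fx',(f[:2]@v).round(2),'Fz',f[2].round(2))
E
python3 rd.py; python3 look.py 2 wrist
```

```text
t 3.2 reader x,y mm 4.5 -48.3 z 115.6 Fy -0.19 Fx -0.56 Fz 0.84
3.2 [ 0.4817 -0.1543  0.1156] xaxis deg 64.38 tilt [ 0.001 -0.    -1.   ] [-0.59  0.07  0.84] -0.0001460842406157814
```

View pics/wrist2.png

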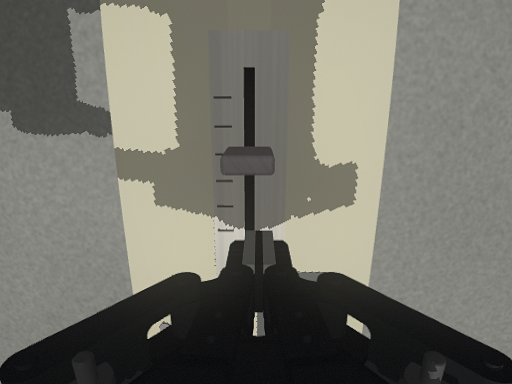

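The TCP is 4.5 mm off to the side: the lever is centred at column 248 and the fingers at 259. I'll correct that and go down.

Emit:
drive_tool(motion="0 0 0 0 -0.0045 0 0; 0 0 0 0 0 0.018 0; 0 0 0 0 0 0 0; 0 0 0 0 0 0 0")

```text
clock: 3.75
position: [0.4793, -0.1533, 0.1015]
ee_rot: [0.004, 0.846, 0.533, 0.002]
contact_force: [0.4, -0.6, -0.4]
width: 0.0002
```

```bash
python3 rd.py
```

```text
t 3.75 reader x,y mm 1.9 -48.3 z 101.5 Fy -0.41 Fx 0.6 Fz -0.43
```

Emit:
drive_tool(motion="0 0 0 0 -0.002 0.007 0; 0 0 0 0.006 0 0 0; 0 0 0 0.006 0 0 0; 0 0 0 0.006 0 0 0; 0 0 0 0 0 0 0")

```text
clock: 4.38
position: [0.4867, -0.1349, 0.0954]
ee_rot: [0.005, 0.846, 0.533, 0.003]
contact_force: [-0.1, -0.1, -0.6]
width: -0.0004
```

```bash
python3 rd.py
```

```text
t 4.375 reader x,y mm 0.6 -28.6 z 95.4 Fy -0.11 Fx -0.11 Fz -0.58
```

Emit:
drive_tool(motion="0 0 0 0.004 0 0 0; 0 0 0 0.004 0 0 0; 0 0 0 0.004 0 0 0")

```text
clock: 4.75
position: [0.4914, -0.1253, 0.0955]
ee_rot: [0.006, 0.846, 0.534, 0.001]
contact_force: [-2.2, -5.3, 0.8]
width: -0.0003
```

```bash
python3 rd.py
```

```text
t 4.75 reader x,y mm 0.6 -17.9 z 95.5 Fy -5.71 Fx 0.26 Fz 0.83
```

Contact, at 5.7 N. I'll continue towards home.

Emit:
drive_tool(motion="0 0 0 0.004 0 0 0; 0 0 0 0.004 0 0 0; 0 0 0 0.004 0 0 0")

```text
clock: 5.12
position: [0.4967, -0.1144, 0.0954]
ee_rot: [0.006, 0.846, 0.534, 0.001]
contact_force: [-2.9, -5.8, 2.0]
width: -0.0002
```

```bash
python3 rd.py
```

```text
t 5.125 reader x,y mm 0.6 -5.8 z 95.4 Fy -6.46 Fx -0.11 Fz 2.04
```

Emit:
drive_tool(motion="0 0 0 0.004 0 0 0; 0 0 0 0.004 0 0 0")

```text
clock: 5.38
position: [0.4995, -0.1085, 0.0954]
ee_rot: [0.007, 0.845, 0.534, -0.001]
contact_force: [-1.8, -2.3, 1.1]
width: 0.0
```

```bash
python3 rd.py
```

```text
t 5.375 reader x,y mm 0.6 0.8 z 95.4 Fy -2.9 Fx -0.64 Fz 1.14
```

Emit:
drive_tool(motion="0 0 0 0.003 0 0 0; 0 0 0 0.003 0 0 0")

```text
clock: 5.62
position: [0.5027, -0.1018, 0.0954]
ee_rot: [0.007, 0.845, 0.534, -0.0]
contact_force: [-0.1, 0.5, 0.0]
width: 0.0003
```

```bash
python3 rd.py
```

```text
t 5.625 reader x,y mm 0.6 8.2 z 95.4 Fy 0.43 Fx -0.27 Fz 0.02
```

Emit:
drive_tool(motion="0 0 0 0.003 0 0 0")

```text
clock: 5.75
position: [0.5035, -0.1, 0.0954]
ee_rot: [0.007, 0.845, 0.535, -0.001]
contact_force: [-4.9, -10.8, 1.4]
width: -0.0002
```

```bash
python3 rd.py; python3 look.py 3 wrist
```

```text
t 5.75 reader x,y mm 0.5 10.1 z 95.4 Fy -11.82 Fx 0.28 Fz 1.42
5.75 [ 0.5035 -0.1     0.0954] xaxis deg 64.66 tilt [ 0.006 -0.014 -1.   ] [ -4.88 -10.77   1.42] -0.00018836337410615492
```

View pics/wrist3.png

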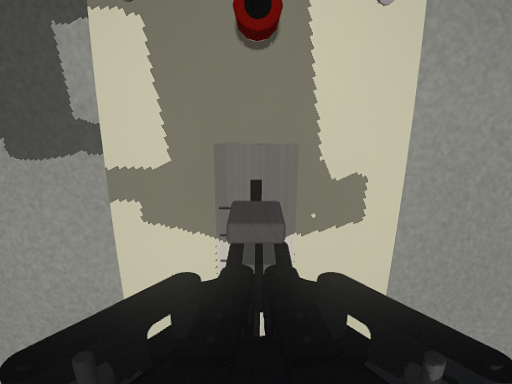

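```bash
python3 - <<'E'
from h import *
z=np.load('pics/wrist3.npz');s={'position':z['position'],'ee_rot':z['ee_rot']}
th=np.radians(64.25);u=np.array([np.cos(th),np.sin(th)])
f=lambda y,zz:np.r_[np.array([.4986,-.1089])+y*u,zz]
for y in(.028,.030,.032):print(y,project('wrist',[f(y,.115),f(y,.081),f(y-.01,.115),f(.041,.08)],s).round(1).tolist())
im=cv2.imread('pics/wrist3.png').mean(2);print(im[172:248,256].round(0).tolist())
E
python3 rd.py
```

```text
0.028 [[256.3, 229.8], [256.1, 204.2], [256.2, 250.5], [256.2, 180.4]]
0.03 [[256.4, 225.5], [256.1, 200.7], [256.2, 246.5], [256.2, 180.4]]
0.032 [[256.4, 221.2], [256.1, 197.1], [256.3, 242.3], [256.2, 180.4]]
[103.0, 105.0, 104.0, 103.0, 103.0, 104.0, 107.0, 82.0, 37.0, 30.0, 32.0, 33.0, 33.0, 31.0, 34.0, 32.0, 31.0, 32.0, 30.0, 31.0, 31.0, 32.0, 31.0, 32.0, 33.0, 31.0, 29.0, 32.0, 39.0, 54.0, 61.0, 62.0, 61.0, 61.0, 61.0, 61.0, 62.0, 60.0, 61.0, 60.0, 60.0, 62.0, 61.0, 61.0, 60.0, 60.0, 61.0, 61.0, 63.0, 62.0, 63.0, 69.0, 76.0, 78.0, 82.0, 81.0, 82.0, 81.0, 79.0, 77.0, 78.0, 75.0, 78.0, 78.0, 79.0, 79.0, 78.0, 78.0, 78.0, 75.0, 70.0, 48.0, 27.0, 27.0, 30.0, 28.0]
t 5.8 reader x,y mm 0.6 9.9 z 95.4 Fy -5.68 Fx 0.56 Fz 1.17
```

The lever's base edge at row 200.3 matches reader y = 30 mm, so it's against the home stop. I'll hold gently, then back off and rise.

Emit:
drive_tool(motion="0 0 0 0.001 0 0 0; 0 0 0 0.001 0 0 0; 0 0 0 0.001 0 0 0; 0 0 0 -0.008 0 0 0; 0 0 0 0 0 -0.03 0; 0 0 0 0 0 -0.02 0; 0 0 0 0 0 0 0; 0 0 0 0 0 0 0")

```text
clock: 6.8
position: [0.4994, -0.1052, 0.1454]
ee_rot: [0.007, 0.845, 0.535, -0.003]
contact_force: [-0.3, -0.1, -1.6]
width: 0.0001
```

```bash
python3 rd.py; python3 look.py 4 wrist
```

```text
t 6.8 reader x,y mm -0.9 3.7 z 145.4 Fy -0.18 Fx -0.2 Fz -1.58
6.8 [ 0.4994 -0.1052  0.1454] xaxis deg 64.72 tilt [ 0.002 -0.015 -1.   ] [-0.26 -0.07 -1.58] 0.00012065568542028894
```

View pics/wrist4.png

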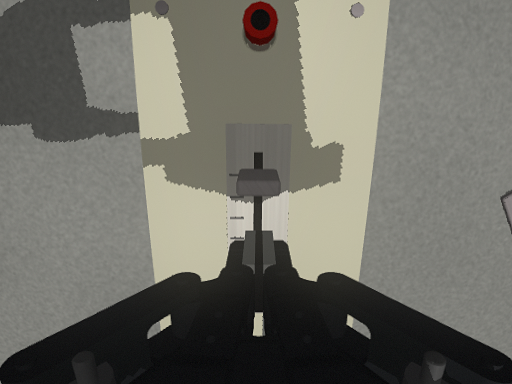

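The lever stays at home, with the slot end at row 153 and the lever base at row 170. I'll go over to the tube side, to y of about 52.

Emit:
drive_tool(motion="0 0 0 0.025 0.001 0 0; 0 0 0 0.024 0 0 0; 0 0 0 0 0 0 0; 0 0 0 0 0 0 0")

```text
clock: 7.35
position: [0.5196, -0.0604, 0.141]
ee_rot: [0.005, 0.845, 0.535, -0.006]
contact_force: [0.3, -0.2, 0.7]
width: 0.0001
```

```bash
python3 rd.py
```

```text
t 7.35 reader x,y mm -2.1 52.8 z 141.0 Fy -0.03 Fx 0.4 Fz 0.73
```

Emit:
drive_tool(motion="0 0 0 0 0.002 0 0; 0 0 0 0 0 0.025 0; 0 0 0 0 0 0.02 0; 0 0 0 0 0 0 0; 0 0 0 0 0 0 0")

```text
clock: 7.98
position: [0.5213, -0.0651, 0.0957]
ee_rot: [0.006, 0.846, 0.534, -0.005]
contact_force: [-0.4, 0.2, 0.0]
width: 0.0002
```

```bash
python3 rd.py; python3 look.py 5 side top
```

```text
t 7.975 reader x,y mm 1.5 49.3 z 95.7 Fy -0.04 Fx -0.42 Fz 0.04
7.975 [ 0.5213 -0.0651  0.0957] xaxis deg 64.49 tilt [-0.003 -0.015 -1.   ] [-0.4   0.15  0.04] 0.00023140939055626882
```

View pics/side5.png

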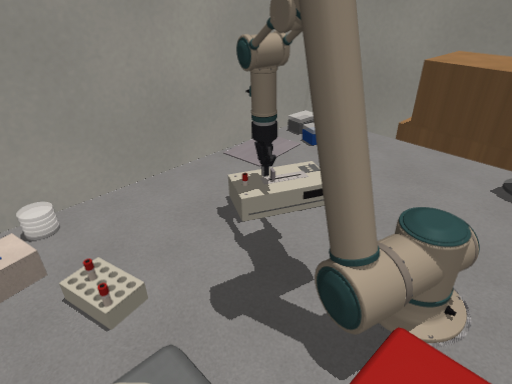

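The side view shows the fingertip between the tube (245,177) and the lever (273,174), touching neither. I'll push out in small steps; contact should come at TCP y of about 40.5.

Emit:
drive_tool(motion="0 0 0 -0.004 -0.001 0 0; 0 0 0 -0.003 0 0 0; 0 0 0 -0.003 0 0 0")

```text
clock: 8.45
position: [0.517, -0.0736, 0.0973]
ee_rot: [0.006, 0.846, 0.533, -0.004]
contact_force: [2.9, 3.7, -2.7]
width: 0.0001
```

```bash
python3 rd.py
```

```text
t 8.45 reader x,y mm 1.2 39.8 z 97.3 Fy 4.57 Fx 1.01 Fz -2.69
```

Emit:
drive_tool(motion="0 0 0 -0.003 0 0 0")

```text
clock: 8.57
position: [0.5162, -0.0752, 0.0974]
ee_rot: [0.006, 0.846, 0.533, -0.002]
contact_force: [2.2, 4.9, -2.4]
width: 0.0003
```

```bash
python3 rd.py
```

```text
t 8.575 reader x,y mm 1.2 38.0 z 97.4 Fy 5.37 Fx -0.1 Fz -2.37
```

Emit:
drive_tool(motion="0 0 0 -0.003 0 0 0")

```text
clock: 8.7
position: [0.5155, -0.0766, 0.0974]
ee_rot: [0.005, 0.846, 0.532, -0.001]
contact_force: [2.4, 4.4, -1.3]
width: 0.0002
```

```bash
python3 rd.py
```

```text
t 8.7 reader x,y mm 1.2 36.4 z 97.4 Fy 5.01 Fx 0.2 Fz -1.32
```

Emit:
drive_tool(motion="0 0 0 -0.003 0 0 0")

```text
clock: 8.82
position: [0.5144, -0.0789, 0.0974]
ee_rot: [0.005, 0.846, 0.532, -0.0]
contact_force: [-0.0, 1.0, -0.4]
width: 0.0001
```

```bash
python3 rd.py
```

```text
t 8.825 reader x,y mm 1.2 33.9 z 97.4 Fy 0.9 Fx -0.48 Fz -0.43
```

First hump reached; the force fell from 5 to 1 N. I'll carry on to click 1, where the next contact should be at about y = 25.

Emit:
drive_tool(motion="0 0 0 -0.003 0 0 0; 0 0 0 -0.003 0 0 0")

```text
clock: 9.07
position: [0.5112, -0.0856, 0.0975]
ee_rot: [0.005, 0.846, 0.533, -0.001]
contact_force: [-0.6, -1.1, -0.0]
width: -0.0001
```

```bash
python3 rd.py
```

```text
t 9.075 reader x,y mm 1.2 26.5 z 97.5 Fy -1.28 Fx -0.09 Fz -0.02
```

Emit:
drive_tool(motion="0 0 0 -0.003 0 0 0")

```text
clock: 9.2
position: [0.51, -0.0881, 0.0976]
ee_rot: [0.005, 0.846, 0.533, -0.001]
contact_force: [2.6, 4.4, -0.8]
width: 0.0003
```

```bash
python3 rd.py
```

```text
t 9.2 reader x,y mm 1.2 23.6 z 97.6 Fy 5.07 Fx 0.4 Fz -0.81
```

Emit:
drive_tool(motion="0 0 0 -0.003 0 0 0")

```text
clock: 9.32
position: [0.5092, -0.0899, 0.0976]
ee_rot: [0.004, 0.847, 0.532, 0.0]
contact_force: [2.4, 5.5, -1.3]
width: 0.0001
```

```bash
python3 rd.py
```

```text
t 9.325 reader x,y mm 1.2 21.7 z 97.6 Fy 6.04 Fx -0.2 Fz -1.28
```

Emit:
drive_tool(motion="0 0 0 -0.003 0 0 0")

```text
clock: 9.45
position: [0.5083, -0.0916, 0.0976]
ee_rot: [0.003, 0.847, 0.532, 0.001]
contact_force: [1.6, 3.6, -1.7]
width: -0.0001
```

```bash
python3 rd.py
```

```text
t 9.45 reader x,y mm 1.2 19.8 z 97.6 Fy 3.96 Fx -0.13 Fz -1.72
```

Click 1 passed. Now the second hump, at y of about 17.

Emit:
drive_tool(motion="0 0 0 -0.003 0 0 0")

```text
clock: 9.57
position: [0.5069, -0.0945, 0.0976]
ee_rot: [0.004, 0.847, 0.532, 0.001]
contact_force: [-0.3, 0.2, -0.6]
width: 0.0002
```

```bash
python3 rd.py
```

```text
t 9.575 reader x,y mm 1.2 16.6 z 97.6 Fy 0.04 Fx -0.3 Fz -0.63
```

Emit:
drive_tool(motion="0 0 0 -0.003 0 0 0")

```text
clock: 9.7
position: [0.5052, -0.0979, 0.0977]
ee_rot: [0.004, 0.847, 0.532, 0.001]
contact_force: [-0.9, 0.2, 0.5]
width: 0.0002
```

```bash
python3 rd.py
```

```text
t 9.7 reader x,y mm 1.2 12.8 z 97.7 Fy -0.2 Fx -0.85 Fz 0.5
```

Emit:
drive_tool(motion="0 0 0 -0.002 0 0 0; 0 0 0 0 0 0 0")

```text
clock: 9.95
position: [0.5039, -0.1007, 0.0977]
ee_rot: [0.004, 0.847, 0.532, 0.0]
contact_force: [0.6, 1.4, 0.5]
width: -0.0001
```

```bash
python3 rd.py; python3 look.py 6 wrist
```

```text
t 9.95 reader x,y mm 1.2 9.7 z 97.7 Fy 1.5 Fx -0.08 Fz 0.48
9.95 [ 0.5039 -0.1007  0.0977] xaxis deg 64.26 tilt [ 0.005 -0.007 -1.   ] [0.58 1.39 0.48] -8.227206671548332e-05
```

View pics/wrist6.png

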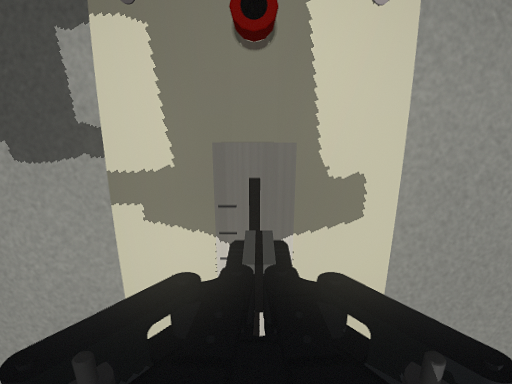

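I've counted two clicks, and the lever at click 2 is being touched again at y of about 9.7, as expected. The fingers hide it from the wrist camera. I'll take the third hump in 2 mm steps; it should go at y of about 1 to 0.

Emit:
drive_tool(motion="0 0 0 -0.002 0 0 0; 0 0 0 -0.002 0 0 0")

```text
clock: 10.25
position: [0.5029, -0.1029, 0.0978]
ee_rot: [0.003, 0.847, 0.531, 0.002]
contact_force: [2.5, 5.2, 0.2]
width: -0.0001
```

```bash
python3 rd.py
```

```text
t 10.25 reader x,y mm 1.3 7.3 z 97.8 Fy 5.8 Fx 0.02 Fz 0.19
```

Emit:
drive_tool(motion="0 0 0 -0.002 0 0 0; 0 0 0 -0.002 0 0 0")

```text
clock: 10.5
position: [0.5022, -0.1044, 0.0978]
ee_rot: [0.002, 0.847, 0.531, 0.004]
contact_force: [2.5, 5.3, -0.5]
width: -0.0004
```

```bash
python3 rd.py
```

```text
t 10.5 reader x,y mm 1.3 5.6 z 97.8 Fy 5.87 Fx -0.09 Fz -0.5
```

Emit:
drive_tool(motion="0 0 0 -0.002 0 0 0")

```text
clock: 10.62
position: [0.5018, -0.1051, 0.0978]
ee_rot: [0.002, 0.848, 0.531, 0.005]
contact_force: [2.9, 5.5, -0.3]
width: -0.0001
```

```bash
python3 rd.py
```

```text
t 10.625 reader x,y mm 1.2 4.8 z 97.8 Fy 6.25 Fx 0.25 Fz -0.3
```

Emit:
drive_tool(motion="0 0 0 -0.003 0 0 0")

```text
clock: 10.75
position: [0.5008, -0.1072, 0.0978]
ee_rot: [0.001, 0.848, 0.531, 0.005]
contact_force: [1.5, 2.1, -0.5]
width: 0.0003
```

```bash
python3 rd.py
```

```text
t 10.75 reader x,y mm 1.3 2.4 z 97.8 Fy 2.56 Fx 0.46 Fz -0.52
```

Emit:
drive_tool(motion="0 0 0 -0.002 0 0 0")

```text
clock: 10.88
position: [0.4996, -0.1097, 0.0978]
ee_rot: [0.002, 0.847, 0.531, 0.005]
contact_force: [-0.3, -0.5, 0.3]
width: -0.0003
```

```bash
python3 rd.py
```

```text
t 10.875 reader x,y mm 1.2 -0.3 z 97.8 Fy -0.59 Fx -0.09 Fz 0.26
```

Emit:
drive_tool(motion="0 0 0 -0.002 0 0 0")

```text
clock: 11.0
position: [0.4983, -0.1122, 0.0978]
ee_rot: [0.002, 0.847, 0.531, 0.004]
contact_force: [0.3, 0.1, 0.3]
width: -0.0
```

```bash
python3 rd.py
```

```text
t 11.0 reader x,y mm 1.2 -3.1 z 97.8 Fy 0.18 Fx 0.23 Fz 0.33
```

The force fell to zero past the hump, so it has snapped into click 3. I'll back away and look.

Emit:
drive_tool(motion="0 0 0 0.008 0 0 0; 0 0 0 0.008 0 0 0; 0 0 0 0 0 -0.03 0; 0 0 0 0 0 -0.04 0; 0 0 0 0 0 -0.04 0; 0 0 0 0 0 -0.04 0; 0 0 0 -0.03 0 0 0; 0 0 0 -0.03 0 0 0; 0 0 0 -0.03 0 0 0; 0 0 0 0 0 0 0; 0 0 0 0 0 0 0")

```text
clock: 12.38
position: [0.4667, -0.1758, 0.2528]
ee_rot: [0.002, 0.846, 0.533, 0.004]
contact_force: [-0.1, -0.1, 0.9]
width: 0.0001
```

```bash
python3 rd.py; python3 look.py 7 wrist side top
python3 - <<'E'
from h import *
z=np.load('pics/wrist7.npz');s={'position':z['position'],'ee_rot':z['ee_rot']}
th=np.radians(64.25);u=np.array([np.cos(th),np.sin(th)])
f=lambda y,zz:np.r_[np.array([.4986,-.1089])+y*u,zz]
for q in(.032,.048,.064):y=.025-q;print(q,project('wrist',[f(y+.005,.115),f(y-.005,.115),f(y+.005,.081)],s).round(1).tolist())
E
```

```text
t 12.375 reader x,y mm 0.3 -74.1 z 252.8 Fy -0.1 Fx -0.01 Fz 0.85
12.375 [ 0.4667 -0.1758  0.2528] xaxis deg 64.48 tilt [ 0.01  0.   -1.  ] [-0.06 -0.09  0.85] 0.00013774863861146968
0.032 [[256.3, 102.5], [256.3, 114.1], [256.3, 102.8]]
0.048 [[256.3, 120.9], [256.3, 132.2], [256.2, 119.3]]
0.064 [[256.2, 138.8], [256.2, 149.8], [256.2, 135.3]]
```

View pics/wrist7.png

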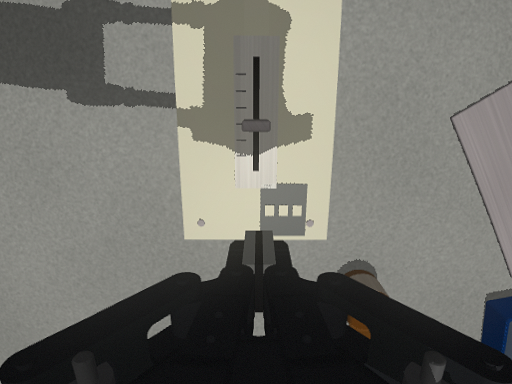

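View pics/side7.png

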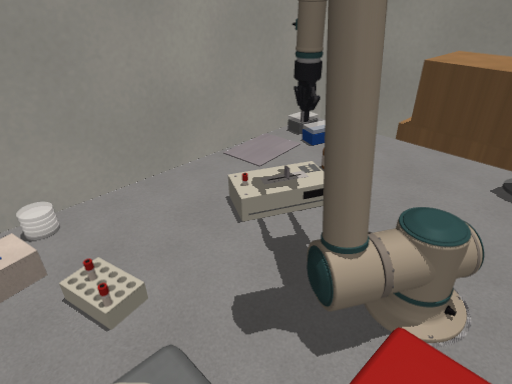

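The wrist view shows the lever top at rows 120–131, column 256. The projection for 48 mm is rows 121–132, so it's in click 3. The tube cap is still upright at (245,177) in the side view, and the bottle stands at about (358,275) in the wrist view. The arm is clear of everything, so I'll hand in.

```bash
python3 -c "
from rig import *
print(sign_off())"
```

```text
the job is handed in; nothing more can be done
None
```

The filter lever is resting in the third click and the job is handed in. `sign_off` gave no verdict, so this rests on my own checks.

**Pushing home:** with the fingers shut, I pushed the lever from click 2 back to its home stop. The reading at the stop was 11.8 N, and the wrist image showed the lever's base edge where the home position should be.

**Sliding out:** from the tube side I moved it out in 2–3 mm steps and felt three humps. Each took about 5–6 N and then the force dropped to about zero. I stopped pushing after the third and backed away.

**Last checks:**
- **Lever:** its top is at image rows 120–131, against 121–132 expected for 48 mm, so it agrees within about 1 mm.
- **Arm:** it is clear of everything at z 0.25 m, after about 12.5 s.
- **Bystanders:** the tubes, rack and bottle looked undisturbed. I checked these by eye and did not measure them again at the end; the bottle was partly hidden in the last views.

No checks failed. The only disagreement was 1–3 mm between pose estimates, about what the camera calibration allows.

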